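Hook the ring cutter out from under the drying rack

ROBOT

A 6-joint arm with a two-finger parallel gripper is mounted at the origin on the work surface. World frame = base frame: x ahead of the robot, y to its left, z up, the work surface at z = 0. Lengths are in m, angles in rad, forces in N, time in s.
With the tool pointing down it reaches from about 0.3 to 0.85 m from the base axis. Payload 4.2 kg.
Tool frame: the origin (TCP) lies midway between the tips of the shut fingers; the grasp point (between the pads) lies 19 mm behind it; z points along the fingers, y is the direction in which the jaws open and shut (so a half turn about z gives the same grasp; the last joint's range is limited). The gripper opens to 91 mm and grips with 3 to 60 N. Pads are 32 mm wide; open, the fingers measure 118 mm over their backs; the gripper's body (76 mm by 178 mm) begins 60 mm behind the grasp point.
Start: joints at [1.096, 0.32, 1.565, -0, 1.257, -0.02], TCP at [0.253, 0.517, 0.214] pointing down, gripper open.
Joint ranges: [-3.11, 3.11], [-0.84, 2.01], [0.21, 2.61], [-1.34, 4.49], [0.05, 2.63], [-2.56, 2.56]. Speed limits (rad/s): [2.57, 2.57, 3.14, 3.14, 3.14, 3.14].

INTERFACE

Orientations are given as a rotation vector (axis times angle).
In Python, from plant import ctrl, cams, workorder gives the robot as it stands.
- The arm moves only by the tool play_rows, never from a script. Its argument "commands" is a list of rows, each a list of 7 numbers: the shift along the tool's x, y, z in m, then the turn, a rotation vector about the tool's x, y, z in rad, then the closure, from 0 (fully open) to 1 (shut). A call has 1 to 10 rows; each row is the pose to reach, as a shift and turn from the pose commanded when the call began, along the tool's axes at that moment; what a row does not reach only later rows make up. A row lasts 1/12 s, in which the tool goes at most 41.7 mm and 7.16 degrees, less where a joint would pass 70% of its speed; a pose out of reach is approached as far as the arm can. A call with a gripper value outside its range is refused whole. The fingers move at their own pace and stop on an object; the grip force is fixed at half the most. Time passes only in rows, so rows that repeat a pose let the fingers close. It gives the time, the measured TCP pose, the force and the opening at its end, in the units of the state.
- ctrl.get_state(): the state, without advancing time (a new reading comes with each control period).
- cams.get_image(name): name is "scene" or "top" or "wrist"; returns a dict with "image" (400x640x3 uint8, blue, green, red), "K" (3x3 intrinsics, pixels), "origin" and "attitude" of the camera in the world. Camera axes: x right, y up, looking along -z (the intrinsics and any distortion apply to the point x, -y, -z); pixel columns grow to the right and rows downward; lengths in m; the calibration is good to about 2 mm. A picture is of the moment at which its call begins. There is no depth.
- workorder.close_job(): hands the job in, once; it reports no verdict.
The state is a dict: "t": time; "joints": joint angles; "dq": joint speeds; "joint_torque": joint torques, N m; "tool_pos": TCP position; "tcp_rot": TCP orientation; "contact_force": force on the tool from outside, world axes, zero at the start; "moment": the same for the moment, N m; "opening": finger opening in m.
Only numpy, scipy, OpenCV 4.12 (cv2) and the standard library are available. Lean on these libraries where they do the work, as an engineer would, in place of code of your own. Each camera call takes 0.05 s, during which the arm holds its last target.

TASK

The steel ring cutter (the open ring) has slid under the pottery drying rack, where the gripper cannot reach it. Take the hook by its wooden handle and drag the cutter out in front of the rack with it, without touching the cutter with the fingers while it is under the rack; then put the hook down on the table, pick the cutter up with the gripper and set it down flat in the empty wooden tray.

Things in the scene. Friction and masses are not known exactly. Their poses are not given: they have to be found in the camera images.
- cutter_center (a point): Centre, half-way up, of the ring cutter: an open steel ring like a short tube, outer diameter 50 mm, inner 43 mm, 24 mm high, about 70 g, standing on the table under the rack, 45 to 62 mm behind its front edge. z: the ring's axis, up. A solid steel disc and a square tile of like size lie under the rack too, centres 60 mm or more away; they are not wanted.
- hook_grip (a point): Centre of the hook's wooden handle: 100 mm long (its x axis), 28 mm wide (y), 40 mm high (z), standing on the table on its flat underside, 20 mm below this point. A level aluminium rod 7 mm thick leaves its front end (+x) 11 mm above this point and, 145 mm ahead of it, bends straight down. 130 g, centre of mass about 15 mm ahead of this point. Starts on the left or the right.
- hook_tip (a point): Lower end of the hook's down-pointing part (7 mm thick): 145 mm ahead (+x) of the handle's centre and 16 mm below it, 4 mm above the table when the handle stands there. The level rod's underside is 23.5 mm and its top 30.5 mm above this point. Lowered into the ring, it drags the ring by its wall. Axes as at the handle.
- rack: Fixed drying rack: 6 mm steel rods along y, 39 mm apart, on two side walls. Origin: middle of its front edge, at table height; +x points away from the robot, under the rack (240 mm deep). Open in front up to 251 mm either side of the origin. Rods' underside 90 mm, top 96 mm above the table; pots on it, 150 mm or more either side of the origin, up to 172 mm above the table.
- tray: Fixed empty wooden tray, square, 170 mm outside, walls 7 mm thick and 24 mm high, floor 7 mm above the table. Origin: centre of its underside, on the table; z up, x and y parallel to its sides. On the side of the table opposite to where the hook starts.

How it is judged:
On the way, in this order (a step that is already met when the one before it is completed fails the run):
1. the cutter has been dragged wholly out in front of the rack (centre more than 30 mm before its front edge) with the hook's end still at it (within 50 mm of its centre) (x of cutter_center in the frame of rack below -0.03 m and horizontal distance between hook_tip and cutter_center below 0.05 m), for 0.1 s.
2. the cutter is lifted in the fingers (centre more than 45 mm above the table) (height (world z) of cutter_center above 0.045 m and contact force between the fingers and cutter above 0.5 N), for 0.1 s.
At the end, for the whole second after the job is handed in: The cutter stands flat (within 10 degrees) and at rest on the tray's floor, its centre within the tray's walls; the hook lies or stands at rest on the table (handle's centre less than 35 mm above it) (x of cutter_center in the frame of tray between -0.07 and 0.07 m and y of cutter_center in the frame of tray between -0.07 and 0.07 m and height (world z) of cutter_center below 0.028 m and angle between cutter_center's own z axis and vertical below 0.17 rad and linear speed of each of cutter, hook below 0.02 m/s and height (world z) of hook_grip below 0.035 m); the robot touches nothing.
It fails at once if the fingers touch the cutter while it is still under the rack (centre less than 20 mm before the front edge) (contact force between the fingers and cutter above 0.3 N and x of cutter_center in the frame of rack above -0.02 m).
It also fails if it takes over 72 s, if anything falls off the work surface, if the arm or the gripper's body presses on something with over 40 N, if the wrist force passes 120 N, or if a joint passes its speed limit or range.

## Working session

There is one attempt and no reset: what is moved stays moved. The work goes in short steps, Python scripts to look and compute and a tool call to move; the robot and the scene stay as the last step left them, time stands still between calls to the robot, and variables do not carry over. Pictures are saved under pics/ and viewed, and the job is handed in when it is done.

Besides the shell and the picture viewer there is one more tool, called after ">>>" as a command line: name --pt "numbers of a row" for each row, then --argument value for the rest. play_rows: Moves the arm, as the interface text tells. Its arguments: {"type":"object","properties":{"commands":{"type":"array"}},"required":["commands"]}

```bash
mkdir -p pics; ls; python3 - <<'E'
from plant import ctrl,cams
import cv2,pickle
s=ctrl.get_state();print(s)
d={}
for n in ("scene","top","wrist"):
    r=cams.get_image(n);d[n]=r;cv2.imwrite(f"pics/{n}0.png",r["image"]);print(n,r["K"],r["origin"],r["attitude"],r.keys())
pickle.dump(d,open("v0.pkl","wb"))
E
```

```text
pics
{'t': 0.0, 'joints': array([ 1.09598395e+00,  3.20302189e-01,  1.56568804e+00, -2.22007400e-05,
        1.25739026e+00, -2.00296276e-02]), 'dq': array([-7.49142423e-05, -9.77932834e-04,  8.97867311e-04, -1.15006480e-03,
       -1.06589069e-03, -7.31609610e-04]), 'joint_torque': array([-1.50418393e-03, -4.12435162e+01, -2.31977141e+01,  7.26153539e-02,
        4.55036620e-02, -1.09290631e-04]), 'tool_pos': array([0.25236645, 0.51609114, 0.21311088]), 'tcp_rot': array([-7.08125796e-01, -3.06031575e+00,  2.73056078e-03]), 'contact_force': array([-0.30905022, -0.52953864,  0.19918759]), 'moment': array([ 0.04195923, -0.02687818, -0.01094095]), 'opening': 0.0910808678778102}
scene [[513.65192543   0.         316.10525604]
 [  0.         513.65192543 206.22724776]
 [  0.           0.           1.        ]] [1.12651059 0.66770908 0.75285047] [0.39229748 1.04573479 2.23730311] dict_keys(['image', 'K', 'origin', 'attitude'])
top [[380.69902877   0.         318.5036624 ]
 [  0.         380.69902877 203.90262839]
 [  0.           0.           1.        ]] [0.37767387 0.00692073 0.87994492] [ 0.15728797 -0.16426495 -1.6369339 ] dict_keys(['image', 'K', 'origin', 'attitude'])
wrist [[341.91879993   0.         314.24542632]
 [  0.         341.91879993 199.25123836]
 [  0.           0.           1.        ]] [0.18848822 0.54663846 0.38409213] [-0.2262588  -0.140111    1.10961956] dict_keys(['image', 'K', 'origin', 'attitude'])
```

View pics/top0.png

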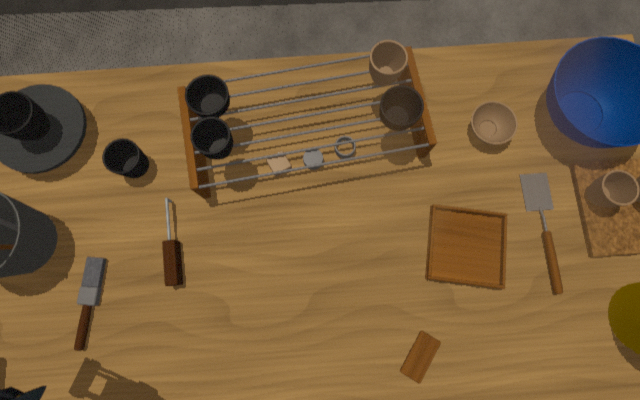

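View pics/scene0.png

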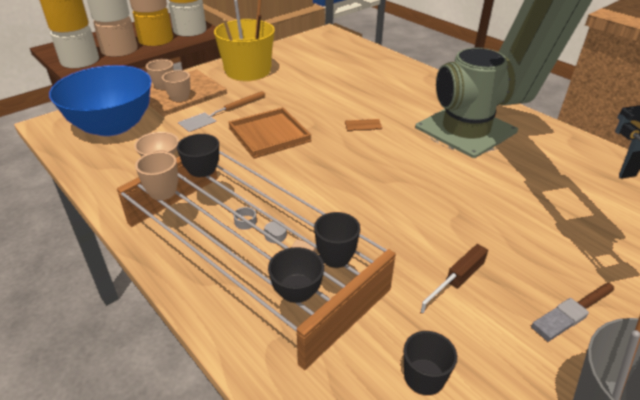

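View pics/wrist0.png

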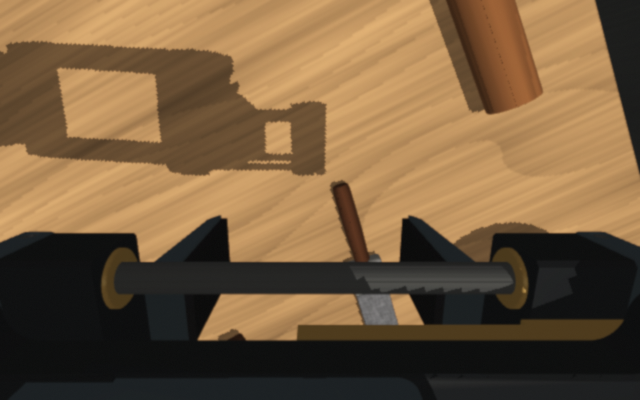

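The top view shows the ring at (346,147), the disc at (313,158) and the tile at (279,165). The hook's handle is at (172,263) with its rod end near (168,200), and the tray is at (467,246). I'll enlarge the crops next.

```bash
cat > h.py <<'E'
import numpy as np, cv2, pickle
from scipy.spatial.transform import Rotation as R
def ray(c,p):
    p=np.atleast_2d(np.array(p,float));K=c["K"]
    d=np.c_[(p[:,0]-K[0,2])/K[0,0],-(p[:,1]-K[1,2])/K[1,1],-np.ones(len(p))]
    return R.from_rotvec(c["attitude"]).apply(d)
def onz(c,p,z):
    d=ray(c,p);o=np.array(c["origin"]);return o+d*((z-o[2])/d[:,2])[:,None]
def proj(c,P):
    q=R.from_rotvec(c["attitude"]).inv().apply(np.atleast_2d(P)-np.array(c["origin"]));K=c["K"]
    return np.c_[K[0,0]*q[:,0]/-q[:,2]+K[0,2],K[1,1]*-q[:,1]/-q[:,2]+K[1,2]]
def crop(im,x0,y0,x1,y1,s,name):
    cv2.imwrite(name,cv2.resize(im[y0:y1,x0:x1],None,fx=s,fy=s,interpolation=cv2.INTER_CUBIC))
def tri(c1,p1,c2,p2):
    a,b=ray(c1,p1)[0],ray(c2,p2)[0];a/=np.linalg.norm(a);b/=np.linalg.norm(b)
    o1,o2=np.array(c1["origin"]),np.array(c2["origin"])
    t=np.linalg.lstsq(np.c_[a,-b],o2-o1,rcond=None)[0]
    q1,q2=o1+t[0]*a,o2+t[1]*b;return (q1+q2)/2,np.linalg.norm(q1-q2)
E
python3 - <<'E'
from h import *
d=pickle.load(open("v0.pkl","rb"))
crop(d["top"]["image"],150,180,210,300,5,"pics/c1.png")
crop(d["top"]["image"],260,120,380,200,6,"pics/c2.png")
crop(d["scene"]["image"],400,230,500,320,6,"pics/c3.png")
crop(d["top"]["image"],410,190,520,300,5,"pics/c4.png")
c=d["top"]
print(onz(c,[[346,147],[313,158],[279,165]],.012),onz(c,[[172,263],[168,200],[467,246],[194,190],[434,152]],.02))
E
```

```text
[[ 0.6901286  -0.07927496  0.012     ]
 [ 0.66832746  0.0016538   0.012     ]
 [ 0.65683966  0.08350635  0.012     ]] [[ 0.44332483  0.33331738  0.02      ]
 [ 0.58863463  0.34333709  0.02      ]
 [ 0.43335226 -0.3299123   0.02      ]
 [ 0.60810989  0.28313268  0.02      ]
 [ 0.65957944 -0.28539331  0.02      ]]
```

View pics/c1.png

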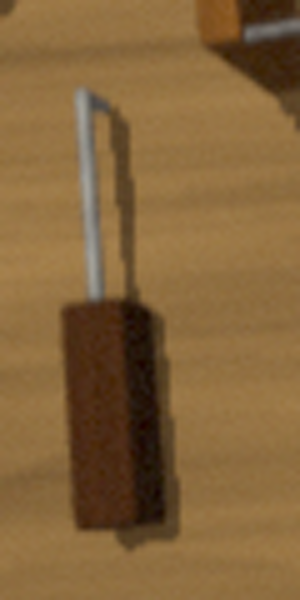

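View pics/c2.png

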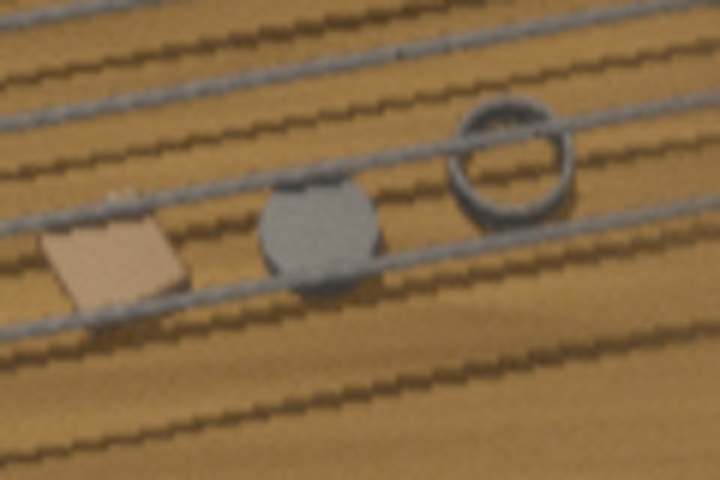

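View pics/c3.png

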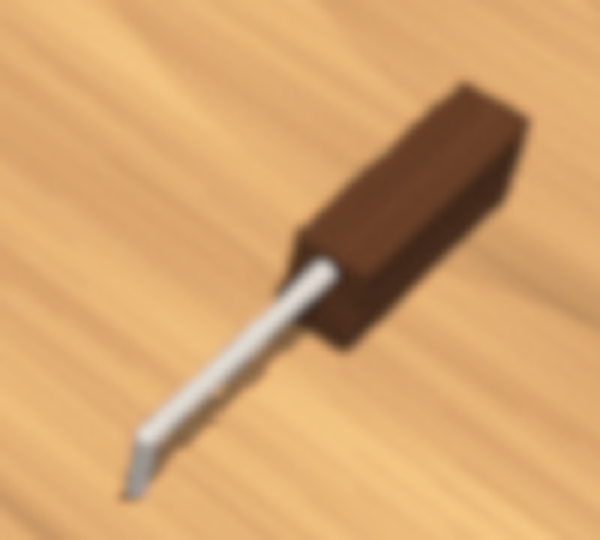

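View pics/c4.png

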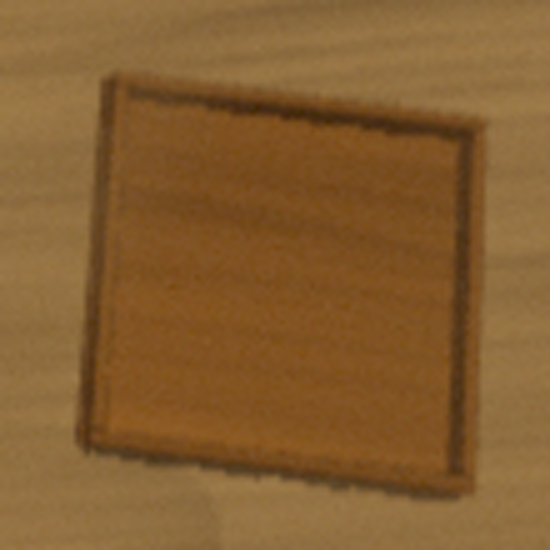

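```bash
python3 - <<'E'
from h import *
d=pickle.load(open("v0.pkl","rb"));c=d["top"]
crop(c["image"],170,70,310,200,5,"pics/c5.png")
crop(c["image"],330,90,450,200,5,"pics/c6.png")
def f(pts,x0,y0,s): return [((x+.5)/s-.5+x0,(y+.5)/s-.5+y0) for x,y in pts]
np.set_printoptions(precision=4,suppress=True)
print("ring",onz(c,f([(512,157)],260,120,6),.024),"disc",onz(c,f([(319,232)],260,120,6),.012),"tile",onz(c,f([(117,262)],260,120,6),.012))
h=onz(c,f([(63,308),(123,302),(134,527),(75,527)],150,180,5),.04);print("handle",h,h.mean(0),np.linalg.norm(h-np.roll(h,1,0),axis=1))
r=onz(c,f([(82,95),(95,298)],150,180,5),.0345);print("rod",r,np.arctan2(*(r[0]-r[1])[1::-1]))
t=onz(c,f([(110,74),(486,122),(472,492),(80,447)],410,190,5),.024);print("tray",t,t.mean(0))
print("frontrod",onz(c,f([(0,335),(720,203)],260,120,6),.093),onz(c,f([(0,228),(720,98)],260,120,6),.093))
E
```

```text
ring [[ 0.6891 -0.0758  0.024 ]] disc [[0.6677 0.0023 0.012 ]] tile [[0.6612 0.0831 0.012 ]]
handle [[0.4912 0.3476 0.04  ]
 [0.4919 0.3211 0.04  ]
 [0.394  0.316  0.04  ]
 [0.3958 0.3414 0.04  ]] [0.4432 0.3315 0.04  ] [0.0956 0.0265 0.0981 0.0255]
rod [[0.5887 0.3422 0.0345]
 [0.4954 0.3357 0.0345]] 0.07036337134626845
tray [[ 0.5334 -0.2618  0.024 ]
 [ 0.4988 -0.4297  0.024 ]
 [ 0.3361 -0.3954  0.024 ]
 [ 0.3677 -0.2265  0.024 ]] [ 0.434  -0.3283  0.024 ]
frontrod [[ 0.6106  0.1191  0.093 ]
 [ 0.641  -0.1426  0.093 ]] [[ 0.6506  0.1175  0.093 ]
 [ 0.6811 -0.1468  0.093 ]]
```

View pics/c5.png

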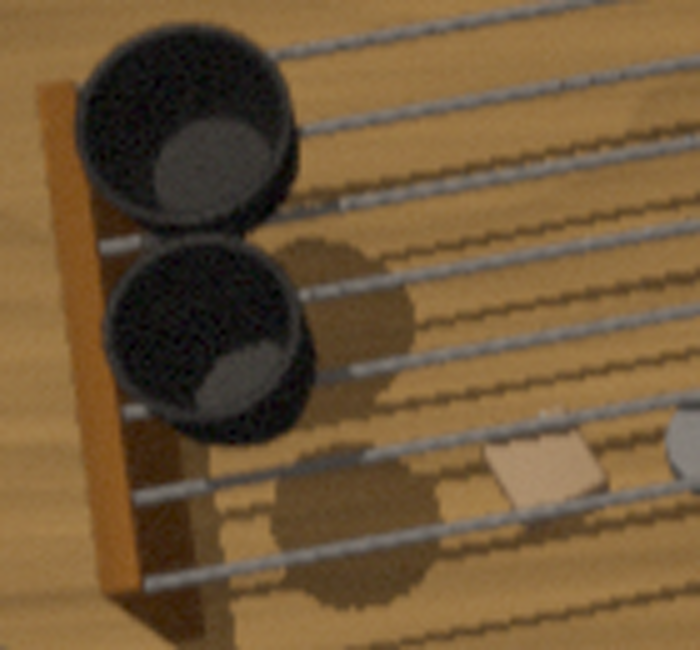

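View pics/c6.png

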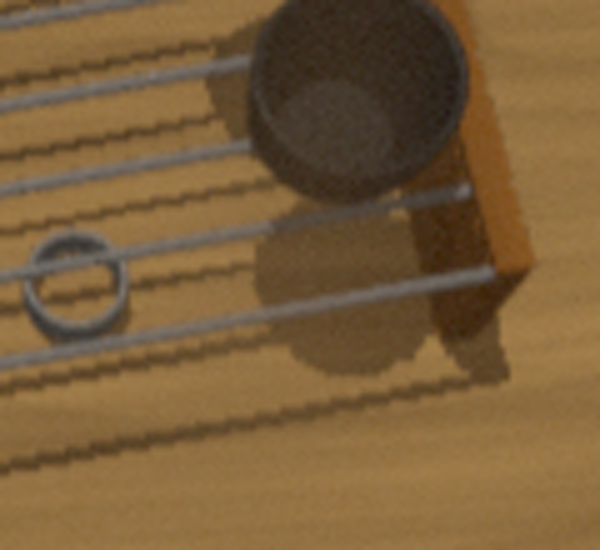

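The rack's x axis is yawed about +0.115 rad. The ring's centre is at about (0.689, -0.076), roughly 60 mm behind the front edge. The handle's centre is at (0.443, 0.332) with yaw of about 0.06, and the tray is at (0.434, -0.328).

```bash
cat > mv.py <<'E'
import sys; from h import *
from plant import ctrl
np.set_printoptions(precision=4,suppress=True)
def go(pos,yawx):  # yaw of tool x in world (deg), tool down
    s=ctrl.get_state();Rc=R.from_rotvec(s["tcp_rot"])
    y=np.radians(yawx);X=np.array([np.cos(y),np.sin(y),0]);Z=np.array([0,0,-1.]);Y=np.cross(Z,X)
    Rt=R.from_matrix(np.c_[X,Y,Z])
    print("t",s["t"],"pos",s["tool_pos"],"joints",s["joints"],"F",s["contact_force"],"op",s["opening"])
    m=Rc.as_matrix();print("yawx",np.degrees(np.arctan2(m[1,0],m[0,0])),"tilt",np.degrees(np.arccos(-m[2,2])))
    print("shift",Rc.inv().apply(np.array(pos)-s["tool_pos"]),"turn",(Rc.inv()*Rt).as_rotvec())
if __name__=="__main__":
    a=[float(v) for v in sys.argv[1:]];go(a[:3],a[3])
E
python3 mv.py .446 .332 .14 183.7
python3 - <<'E'
from h import *
d=pickle.load(open("v0.pkl","rb"));c=d["top"]
def f(pts,x0,y0,s): return [((x+.5)/s-.5+x0,(y+.5)/s-.5+y0) for x,y in pts]
L=onz(c,f([(102,590),(143,588)],170,70,5),.096);Rr=onz(c,f([(497,277),(533,263)],330,90,5),.096)
print(L,Rr)
o=(L[0]+Rr[1])/2;v=(L[0]-Rr[1]);print(o,np.linalg.norm(v),np.arctan2(-v[0],v[1]))
E
```

```text
t 0.15 pos [0.2524 0.5162 0.2133] joints [ 1.096   0.3201  1.5654 -0.      1.2574 -0.02  ] F [-0.1774 -0.2469 -0.2707] op 0.0913639947273943
yawx 153.9413542732798 tilt 0.07802931097910655
shift [-0.2548 -0.0803  0.0734] turn [-0.0013 -0.0004 -0.5194]
[[0.59361519 0.26716737 0.096     ]
 [0.59322494 0.24977996 0.096     ]] [[ 0.65129435 -0.25086992  0.096     ]
 [ 0.65652332 -0.26729284  0.096     ]]
[ 6.25069252e-01 -6.27316309e-05  9.60000000e-02] 0.538149748140222 0.11716495204157827
```

>>> play_rows --pt "-0.255 -0.08 0.073 0 0 -0.519 0" --pt "-0.255 -0.08 0.073 0 0 -0.519 0" --pt "-0.255 -0.08 0.073 0 0 -0.519 0" --pt "-0.255 -0.08 0.073 0 0 -0.519 0" --pt "-0.255 -0.08 0.073 0 0 -0.519 0" --pt "-0.255 -0.08 0.073 0 0 -0.519 0" --pt "-0.255 -0.08 0.073 0 0 -0.519 0" --pt "-0.255 -0.08 0.073 0 0 -0.519 0" --pt "-0.255 -0.08 0.073 0 0 -0.519 0" --pt "-0.255 -0.08 0.073 0 0 -0.519 0"

```text
t: 0.98
tool_pos: [0.4462, 0.3329, 0.1409]
tcp_rot: [0.1, -3.139, -0.001]
contact_force: [-0.7, 1.0, 0.6]
opening: 0.0909
```

```bash
python3 mv.py .446 .332 .009 183.7; python3 - <<'E'
from plant import cams
import cv2
r=cams.get_image("wrist");cv2.imwrite("pics/w1.png",r["image"])
E
```

```text
t 0.9833 pos [0.4462 0.3329 0.1409] joints [ 0.6199  0.3477  1.7176  0.0008  1.0766 -1.0148] F [-0.7439  1.0185  0.5726] op 0.09090717853672065
yawx -176.36055252219577 tilt 0.044487153230827935
shift [ 0.0002 -0.001   0.1319] turn [ 0.0004 -0.0007 -0.0011]
```

View pics/w1.png

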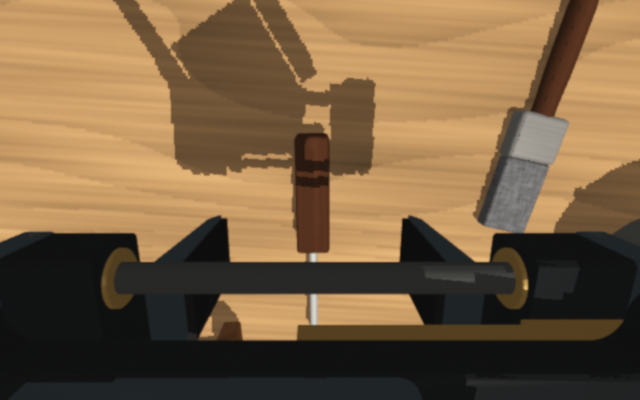

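The wrist view shows the handle centred between the fingers (column 312, against a finger midpoint of about 314). I'll descend and grip.

>>> play_rows --pt "0 -0.001 0.04 0 0 0 0" --pt "0 -0.001 0.075 0 0 0 0" --pt "0 -0.001 0.105 0 0 0 0" --pt "0 -0.001 0.122 0 0 0 0" --pt "0 -0.001 0.131 0 0 0 0" --pt "0 -0.001 0.131 0 0 0 0" --pt "0 -0.001 0.131 0 0 0 1" --pt "0 -0.001 0.131 0 0 0 1" --pt "0 -0.001 0.131 0 0 0 1" --pt "0 -0.001 0.131 0 0 0 1"

```text
t: 1.87
tool_pos: [0.4473, 0.3323, 0.0113]
tcp_rot: [-0.101, 3.138, 0.002]
contact_force: [-0.2, 0.2, -0.0]
opening: 0.0673
```

>>> play_rows --pt "0 0 0 0 0 0 1" --pt "0 0 0 0 0 0 1" --pt "0 0 0 0 0 0 1" --pt "0 0 0 0 0 0 1" --pt "0 0 0 0 0 0 1" --pt "0 0 0 0 0 0 1"

```text
t: 2.37
tool_pos: [0.4466, 0.3316, 0.0099]
tcp_rot: [0.101, -3.14, 0.0]
contact_force: [-0.4, -0.4, 0.5]
opening: 0.028
```

>>> play_rows --pt "0 0 -0.02 0 0 0 1" --pt "0.01 0 -0.05 0 0 0 1" --pt "0.04 0 -0.07 0 0 0 1" --pt "0.065 0 -0.09 0 0 0 1" --pt "0.065 0 -0.09 0 0 0 1" --pt "0.065 0 -0.09 0 0 0 1"

```text
t: 2.87
tool_pos: [0.3813, 0.3278, 0.101]
tcp_rot: [-0.103, 3.138, 0.002]
contact_force: [0.5, 0.7, -1.0]
opening: 0.0281
```

```bash
python3 mv.py .415 -.109 .10 186.7
```

```text
t 2.8667 pos [0.3813 0.3278 0.101 ] joints [ 0.6872  0.3104  1.894  -0.0001  0.9348 -0.949 ] F [ 0.486   0.6877 -1.0401] op 0.02813957097421778
yawx -176.2467134567892 tilt 0.13430600245227858
shift [-0.005  -0.4381  0.0004] turn [ 0.0013  0.002  -0.0514]
```

>>> play_rows --pt "-0.005 -0.03 0 0 0 -0.051 1" --pt "-0.005 -0.07 0 0 0 -0.051 1" --pt "-0.005 -0.11 0 0 0 -0.051 1" --pt "-0.005 -0.15 0 0 0 -0.051 1" --pt "-0.005 -0.19 0 0 0 -0.051 1" --pt "-0.005 -0.23 0 0 0 -0.051 1" --pt "-0.005 -0.27 0 0 0 -0.051 1" --pt "-0.005 -0.31 0 0 0 -0.051 1" --pt "-0.005 -0.35 0 0 0 -0.051 1" --pt "-0.005 -0.385 0 0 0 -0.051 1"

```text
t: 3.7
tool_pos: [0.4115, -0.0592, 0.0992]
tcp_rot: [0.179, -3.136, 0.0]
contact_force: [0.6, -0.1, -0.9]
opening: 0.0282
```

```bash
python3 mv.py .415 -.109 .05 186.7
```

```text
t 3.7 pos [ 0.4115 -0.0592  0.0992] joints [-0.1703  0.1902  2.0763 -0.0005  0.8758 -1.8549] F [ 0.5826 -0.0746 -0.9198] op 0.028218234012843287
yawx -173.4647122036818 tilt 0.04463104064100844
shift [ 0.0022 -0.0498  0.0492] turn [-0.0002 -0.0008 -0.0029]
```

>>> play_rows --pt "0.002 -0.03 0.02 0 0 -0.003 1" --pt "0.002 -0.05 0.04 0 0 -0.003 1" --pt "0.002 -0.05 0.049 0 0 -0.003 1" --pt "0.002 -0.05 0.049 0 0 -0.003 1" --pt "0.002 -0.05 0.049 0 0 -0.003 1" --pt "0.002 -0.05 0.049 0 0 -0.003 1"

```text
t: 4.2
tool_pos: [0.4156, -0.1062, 0.0509]
tcp_rot: [-0.186, 3.136, 0.0]
contact_force: [0.5, -0.2, -1.1]
opening: 0.0279
```

```bash
python3 mv.py .415 -.109 .05 186.7;python3 - <<'E'
from plant import cams
from h import *
d={n:cams.get_image(n) for n in ("top","scene")}
pickle.dump(d,open("v1.pkl","wb"))
for n in d: cv2.imwrite(f"pics/{n}1.png",d[n]["image"])
crop(d["top"]["image"],280,110,440,270,4,"pics/t1c.png")
crop(d["scene"]["image"],180,100,380,250,4,"pics/s1c.png")
E
```

```text
t 4.2 pos [ 0.4156 -0.1062  0.0509] joints [-0.2771  0.2795  2.1129  0.0001  0.749  -1.9666] F [ 0.5317 -0.1743 -1.0692] op 0.027926654477754873
yawx -173.20479745833916 tilt 0.0076494191396653645
shift [ 0.001  -0.0027  0.0009] turn [0.0001 0.0001 0.0017]
```

View pics/t1c.png

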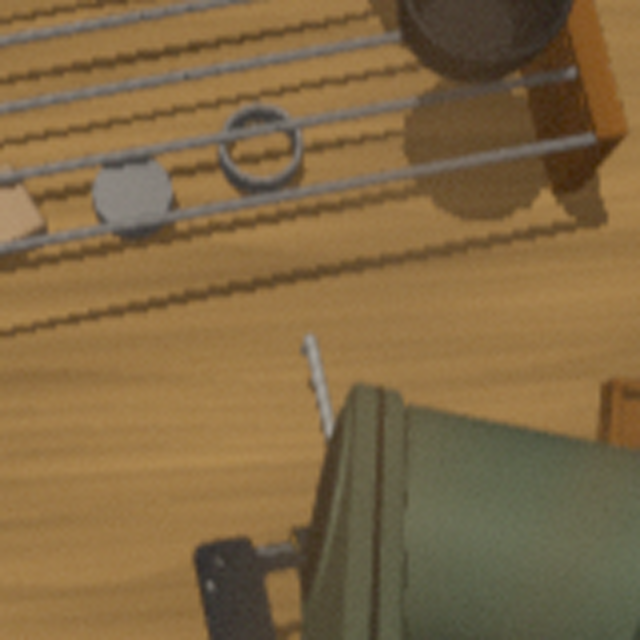

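View pics/s1c.png

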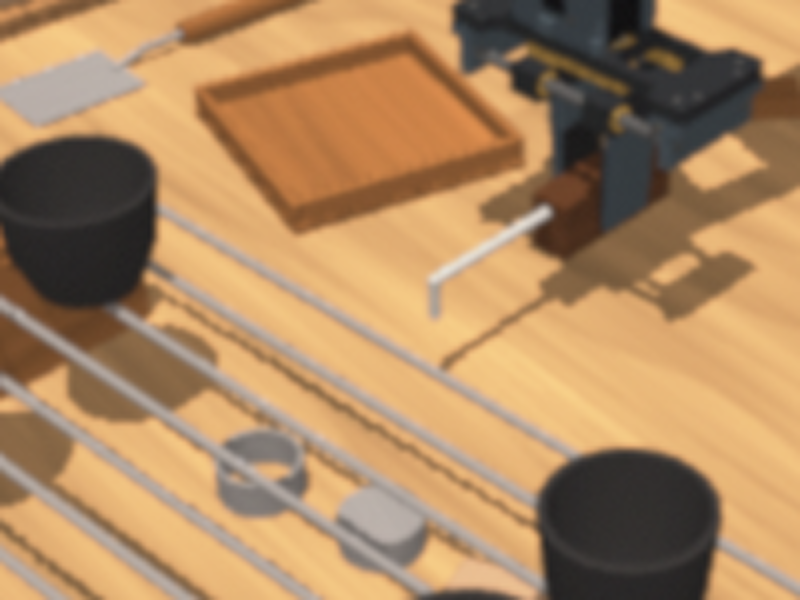

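```bash
python3 - <<'E'
from h import *
np.set_printoptions(precision=4,suppress=True)
d=pickle.load(open("v1.pkl","rb"));t,s=d["top"],d["scene"]
f=lambda x,y,x0,y0,k:((x+.5)/k-.5+x0,(y+.5)/k-.5+y0)
print("bend",tri(t,f(308,338,280,110,4),s,f(433,281,180,100,4)))
print("bend at z .0755",onz(t,f(308,338,280,110,4),.0755))
print("tip scene z=.0449",onz(s,f(435,316,180,100,4),.0449))
print("ring",tri(t,f(260,147,280,110,4),s,f(262,458,180,100,4)),onz(t,f(260,147,280,110,4),.024),onz(s,f(262,458,180,100,4),.024))
y=np.radians(6.8);print("pred tip",np.array([.4156,-.1062])+.1415*np.array([np.cos(y),np.sin(y)]))
E
```

```text
bend (array([ 0.5583, -0.0864,  0.0737]), np.float64(0.0012561928811586369))
bend at z .0755 [[ 0.5584 -0.0866  0.0755]]
tip scene z=.0449 [[ 0.5544 -0.09    0.0449]]
ring (array([ 0.688 , -0.0749,  0.0221]), np.float64(0.0007698577361385713)) [[ 0.6876 -0.075   0.024 ]] [[ 0.6889 -0.0726  0.024 ]]
pred tip [ 0.5561 -0.0894]
```

>>> play_rows --pt "-0.02 0 0 0 0 0 1" --pt "-0.04 -0.001 0 0 0 0 1" --pt "-0.06 -0.001 0 0 0 0 1" --pt "-0.08 -0.002 0 0 0 0 1" --pt "-0.1 -0.002 0 0 0 0 1" --pt "-0.12 -0.003 0 0 0 0 1" --pt "-0.13 -0.003 0 0 0 0 1" --pt "-0.132 -0.003 0 0 0 0 1" --pt "-0.132 -0.003 0 0 0 0 1" --pt "-0.132 -0.003 0 0 0 0 1"

```text
t: 5.13
tool_pos: [0.5453, -0.0933, 0.0509]
tcp_rot: [0.186, -3.134, -0.001]
contact_force: [-0.7, 0.1, -1.1]
opening: 0.0276
```

```bash
python3 mv.py .547 -.094 .012 186.7;python3 - <<'E'
from plant import cams
from h import *
d={n:cams.get_image(n) for n in ("top","scene")}
pickle.dump(d,open("v2.pkl","wb"))
a=d["top"]["image"][110:210,290:410];b=d["scene"]["image"][150:250,180:300]
cv2.imwrite("pics/ab2.png",np.vstack([cv2.resize(a,None,fx=3,fy=3,interpolation=2),cv2.resize(b,None,fx=3,fy=3,interpolation=2)]))
E
```

```text
t 5.1333 pos [ 0.5453 -0.0933  0.0509] joints [-0.1903  0.4401  1.8349 -0.0001  0.8683 -1.8797] F [-0.6534  0.1081 -1.137 ] op 0.027597054812159492
yawx -173.20041342537112 tilt 0.09600372098772357
shift [-0.0017 -0.0009  0.0389] turn [ 0.0005 -0.0016  0.0017]
```

View pics/ab2.png

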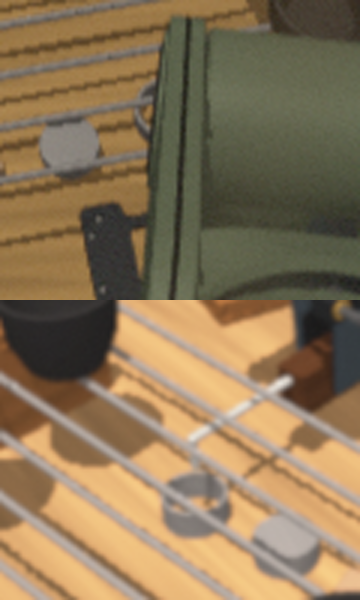

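```bash
python3 - <<'E'
from h import *
d=pickle.load(open("v2.pkl","rb"))
crop(d["scene"]["image"],220,180,290,240,9,"pics/s2c.png")
s=d["scene"];y=np.radians(6.8);p=np.array([.5453,-.0933])+.1428*np.array([np.cos(y),np.sin(y)])
q=proj(s,[[*p,.0449],[*p,.0755],[*p,0.01]]);print(p,(q-[220,180])*9+4)
E
```

```text
[ 0.68709547 -0.07639191] [[219.87192719 233.70798538]
 [208.52598757 133.63484952]
 [232.33114316 343.6004097 ]]
```

View pics/s2c.png

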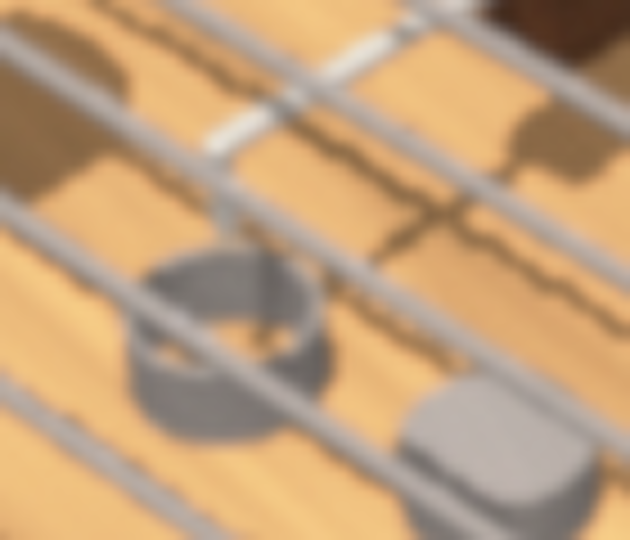

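The hook's bend shows at (212,150) in the crop, where it was predicted, and the tip is right above the ring's opening. I'll lower it.

>>> play_rows --pt "-0.001 0 0.01 0 0 0 1" --pt "-0.001 0 0.02 0 0 0 1" --pt "-0.001 0 0.03 0 0 0 1" --pt "-0.001 0 0.037 0 0 0 1" --pt "-0.001 0 0.037 0 0 0 1" --pt "-0.001 0 0.037 0 0 0 1"

```text
t: 5.73
tool_pos: [0.547, -0.0935, 0.013]
tcp_rot: [0.185, -3.134, -0.001]
contact_force: [1.1, 0.2, -0.9]
opening: 0.0279
```

```bash
python3 mv.py .547 -.094 .012 186.7;python3 - <<'E'
from plant import cams
from h import *
s=cams.get_image("scene");crop(s["image"],220,180,290,240,9,"pics/s3c.png")
E
```

```text
t 5.7333 pos [ 0.547  -0.0935  0.013 ] joints [-0.19    0.4914  1.8674  0.0001  0.7847 -1.8791] F [ 1.0762  0.2037 -0.9215] op 0.02789199196307803
yawx -173.22788447156123 tilt 0.1106098657136863
shift [ 0.0001 -0.0005  0.001 ] turn [ 0.0007 -0.0018  0.0013]
```

View pics/s3c.png

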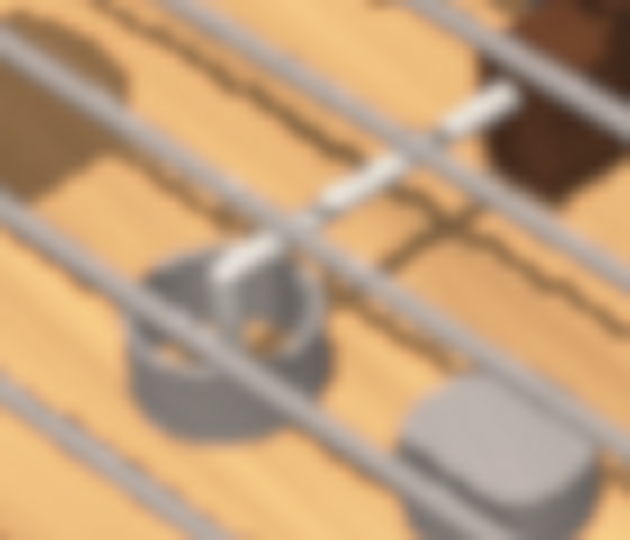

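The tip is down inside the ring. Dragging it out now.

>>> play_rows --pt "0.008 0 0 0 0 0 1" --pt "0.016 0 0 0 0 0 1" --pt "0.024 0 0 0 0 0 1" --pt "0.033 0 0 0 0 0 1" --pt "0.042 0 0 0 0 0 1" --pt "0.051 0 0 0 0 0 1" --pt "0.06 0 0 0 0 0 1" --pt "0.069 0 0 0 0 0 1" --pt "0.078 0 0 0 0 0 1" --pt "0.086 0 0 0 0 0 1"

```text
t: 6.62
tool_pos: [0.4612, -0.1038, 0.014]
tcp_rot: [-0.185, 3.136, 0.0]
contact_force: [0.9, 0.3, -0.2]
opening: 0.0278
```

>>> play_rows --pt "0.009 0 0 0 0 0 1" --pt "0.018 0 0 0 0 0 1" --pt "0.028 0 0 0 0 0 1" --pt "0.038 0 0 0 0 0 1" --pt "0.048 0 0 0 0 0 1" --pt "0.058 0 0 0 0 0 1" --pt "0.068 0 0 0 0 0 1" --pt "0.078 0 0 0 0 0 1" --pt "0.087 0 0 0 0 0 1" --pt "0.095 0 0 0 0 0 1"

```text
t: 7.45
tool_pos: [0.3667, -0.1149, 0.0139]
tcp_rot: [0.185, -3.136, -0.0]
contact_force: [0.1, 0.5, -1.0]
opening: 0.028
```

```bash
python3 mv.py .547 -.094 .012 186.7;python3 - <<'E'
from plant import cams
from h import *
d={n:cams.get_image(n) for n in ("top","scene")}
pickle.dump(d,open("v4.pkl","wb"))
crop(d["scene"]["image"],220,100,370,220,5,"pics/s4c.png")
crop(d["top"]["image"],280,110,440,230,4,"pics/t4c.png")
E
```

```text
t 7.45 pos [ 0.3667 -0.1149  0.0139] joints [-0.3337  0.2893  2.2501  0.0002  0.6025 -2.0227] F [ 0.1358  0.4738 -1.0291] op 0.028011646521854873
yawx -173.23797143032587 tilt 0.016109027048160928
shift [-0.1815 -0.0004  0.0019] turn [ 0.0002 -0.0002  0.0011]
```

View pics/s4c.png

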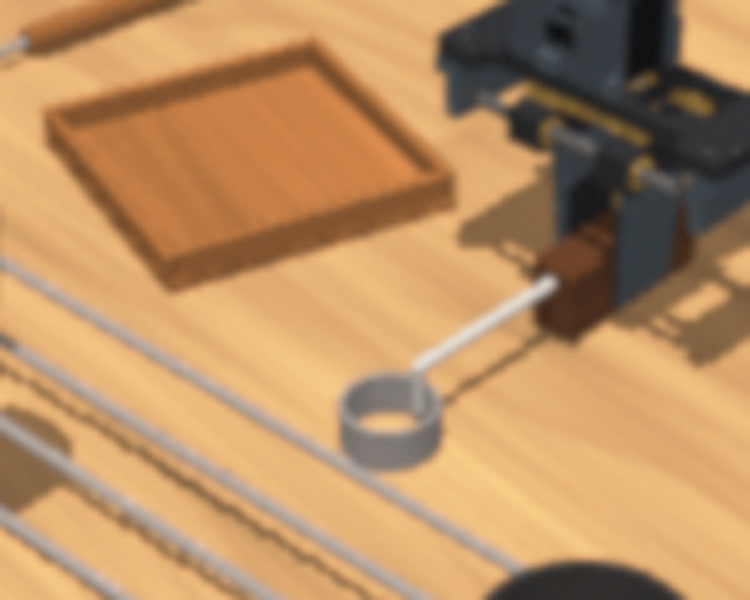

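View pics/t4c.png

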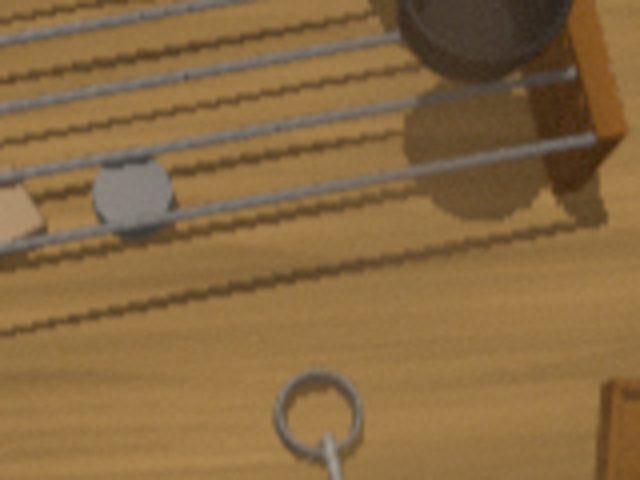

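The ring is out at about 110 mm in front of the rack with the hook tip still inside it. I'll unhook it and put the hook down to the left.

>>> play_rows --pt "-0.01 0 0 0 0 0 1" --pt "-0.01 0 -0.02 0 0 0 1" --pt "-0.01 0 -0.04 0 0 0 1" --pt "-0.01 0 -0.06 0 0 0 1" --pt "-0.01 0.02 -0.06 0 0 0 1" --pt "-0.01 0.05 -0.06 0 0 0 1" --pt "-0.01 0.09 -0.06 0 0 0 1" --pt "-0.01 0.13 -0.06 0 0 0 1" --pt "-0.01 0.17 -0.06 0 0 0 1" --pt "-0.01 0.21 -0.06 0 0 0 1"

```text
t: 8.38
tool_pos: [0.3539, 0.0972, 0.0743]
tcp_rot: [-0.185, 3.134, 0.001]
contact_force: [0.8, -0.7, -1.4]
opening: 0.0278
```

>>> play_rows --pt "0 0.035 0 0 0 0 1" --pt "0 0.06 0 0 0 0 1" --pt "0 0.08 0 0 0 0 1" --pt "0 0.08 0.02 0 0 0 1" --pt "0 0.08 0.04 0 0 0 1" --pt "0 0.08 0.055 0 0 0 1" --pt "0 0.08 0.06 0 0 0 1" --pt "0 0.08 0.062 0 0 0 1" --pt "0 0.08 0.062 0 0 0 1" --pt "0 0.08 0.062 0 0 0 1"

```text
t: 9.22
tool_pos: [0.3446, 0.1747, 0.0125]
tcp_rot: [-0.185, 3.135, 0.001]
contact_force: [-0.6, 0.2, -1.1]
opening: 0.0282
```

```bash
python3 mv.py .366 .17 .01 186.7
```

```text
t 9.2167 pos [0.3446 0.1747 0.0125] joints [ 0.4395  0.2936  2.2489  0.0001  0.5973 -1.2495] F [-0.6491  0.1579 -1.0864] op 0.028246621938755042
yawx -173.23651206003666 tilt 0.09994381277476481
shift [-0.0207 -0.0072  0.0026] turn [0.0006 0.0016 0.0011]
```

>>> play_rows --pt "0 0 0.002 0 0 0 1" --pt "0 0 0.003 0 0 0 1" --pt "0 0 0.003 0 0 0 1" --pt "0 0 0.003 0 0 0 0" --pt "0 0 0.003 0 0 0 0" --pt "0 0 0.003 0 0 0 0" --pt "0 0 0.003 0 0 0 0" --pt "0 0 0.003 0 0 0 0" --pt "0 0 0.003 0 0 0 0" --pt "0 0 0.003 0 0 0 0"

```text
t: 10.05
tool_pos: [0.3436, 0.1742, 0.0089]
tcp_rot: [0.186, -3.136, -0.0]
contact_force: [-0.7, -0.5, -0.0]
opening: 0.0715
```

>>> play_rows --pt "0 0 -0.02 0 0 0 0" --pt "0 0 -0.06 0 0 0 0" --pt "0 0 -0.1 0 0 0 0" --pt "0 0 -0.14 0 0 0 0" --pt "0 0 -0.14 0 0 0 0" --pt "0 0 -0.14 0 0 0 0"

```text
t: 10.55
tool_pos: [0.3449, 0.1749, 0.151]
tcp_rot: [-0.185, 3.131, 0.003]
contact_force: [-0.2, -0.1, 0.3]
opening: 0.0912
```

```bash
python3 mv.py .51 -.09 .14 186.7;python3 - <<'E'
from plant import cams
from h import *
d={n:cams.get_image(n) for n in ("top","scene")}
pickle.dump(d,open("v5.pkl","wb"))
cv2.imwrite("pics/s5.png",d["scene"]["image"])
crop(d["top"]["image"],220,180,400,300,4,"pics/t5c.png")
crop(d["scene"]["image"],260,150,350,220,8,"pics/s5c.png")
E
```

```text
t 10.55 pos [0.3449 0.1749 0.151 ] joints [ 0.4395  0.0767  2.0568  0.0001  1.0024 -1.2496] F [-0.206  -0.1126  0.2989] op 0.09124460959614963
yawx -173.22469279702278 tilt 0.3284106703403184
shift [-0.1326 -0.2825  0.0111] turn [0.0019 0.0054 0.0013]
```

View pics/s5.png

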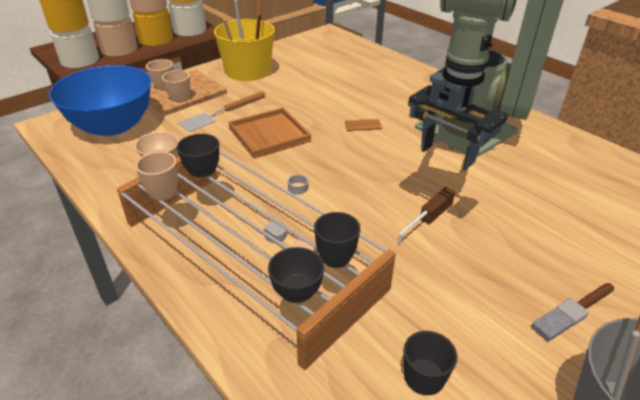

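View pics/t5c.png

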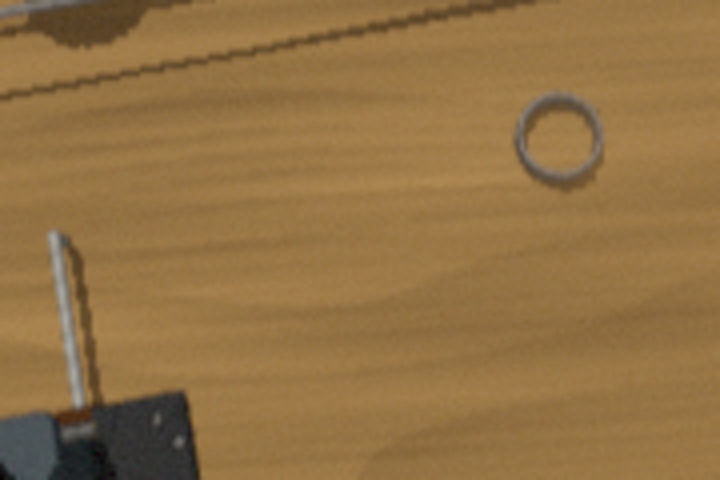

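View pics/s5c.png

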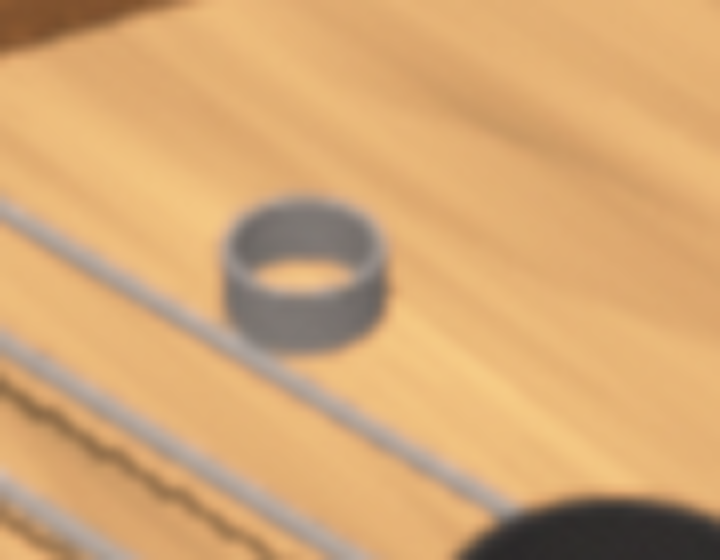

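```bash
python3 - <<'E'
from h import *
from mv import go
d=pickle.load(open("v5.pkl","rb"));t,s=d["top"],d["scene"]
f=lambda x,y,x0,y0,k:((x+.5)/k-.5+x0,(y+.5)/k-.5+y0)
a,b=f(560,135,220,180,4),f(304,245,260,150,8)
print(tri(t,a,s,b),onz(t,a,.024),onz(s,b,.024))
p=(onz(t,a,.024)[0]+onz(s,b,.024)[0])/2
go([p[0],p[1],.12],168)
E
```

```text
(array([ 0.5243, -0.095 ,  0.023 ]), np.float64(0.0010638316160552679)) [[ 0.5245 -0.0953  0.024 ]] [[ 0.5249 -0.0935  0.024 ]]
t 10.65 pos [0.3427 0.1738 0.1482] joints [ 0.4395  0.0801  2.0612  0.0001  1.0022 -1.2496] F [-0.1007  0.4109 -1.1959] op 0.09139441593181294
yawx -173.22513865374745 tilt 0.10287509908197125
shift [-0.1491 -0.2878  0.0281] turn [-0.0008 -0.0016  0.3277]
```

The hook stands on the table on the left. The ring is alone at (0.5245, -0.0945), and both views agree.

>>> play_rows --pt "-0.149 -0.288 0.028 0 0 0.328 0" --pt "-0.149 -0.288 0.028 0 0 0.328 0" --pt "-0.149 -0.288 0.028 0 0 0.328 0" --pt "-0.149 -0.288 0.028 0 0 0.328 0" --pt "-0.149 -0.288 0.028 0 0 0.328 0" --pt "-0.149 -0.288 0.028 0 0 0.328 0" --pt "-0.149 -0.288 0.028 0 0 0.328 0" --pt "-0.149 -0.288 0.028 0 0 0.328 0" --pt "-0.149 -0.288 0.028 0 0 0.328 0" --pt "-0.149 -0.288 0.028 0 0 0.328 0"

```text
t: 11.48
tool_pos: [0.5245, -0.0951, 0.1181]
tcp_rot: [-0.333, -3.118, -0.001]
contact_force: [-0.8, 0.4, -0.1]
opening: 0.091
```

>>> play_rows --pt "0 0 0 0 0 0 0" --pt "0 0 0 0 0 0 0" --pt "0 0 0 0 0 0 0"

```text
t: 11.73
tool_pos: [0.5245, -0.0929, 0.1206]
tcp_rot: [-0.326, -3.123, -0.001]
contact_force: [-0.5, 0.5, -1.1]
opening: 0.0908
```

```bash
python3 mv.py .5247 -.0945 .006 168;python3 - <<'E'
from plant import cams
import cv2
cv2.imwrite("pics/w6.png",cams.get_image("wrist")["image"])
E
```

```text
t 11.7333 pos [ 0.5245 -0.0929  0.1206] joints [-0.197   0.3329  1.7992  0.0003  1.0108 -1.5598] F [-0.4581  0.5109 -1.1236] op 0.0908093486384459
yawx 168.06947441160443 tilt 0.07640167731379427
shift [-0.0006 -0.0016  0.1146] turn [ 0.0003 -0.0013  0.0012]
```

View pics/w6.png

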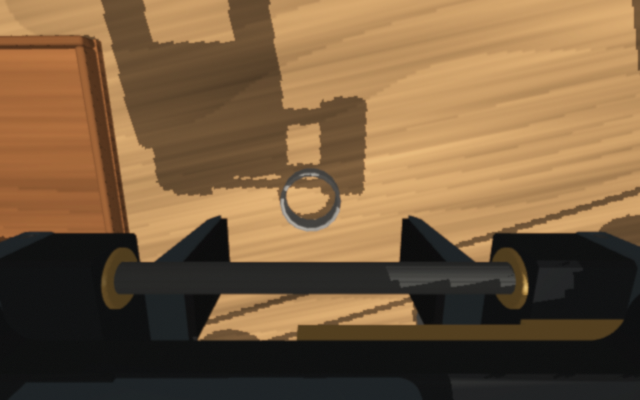

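The ring sits between the fingers (column 310, against a midpoint of 314). I'll descend and grip it.

>>> play_rows --pt "0 -0.002 0.035 0 0 0 0" --pt "0 -0.002 0.065 0 0 0 0" --pt "0 -0.002 0.09 0 0 0 0" --pt "0 -0.002 0.105 0 0 0 0" --pt "0 -0.002 0.114 0 0 0 0" --pt "0 -0.002 0.114 0 0 0 0" --pt "0 -0.002 0.114 0 0 0 1" --pt "0 -0.002 0.114 0 0 0 1" --pt "0 -0.002 0.114 0 0 0 1" --pt "0 -0.002 0.114 0 0 0 1"

```text
t: 12.62
tool_pos: [0.5259, -0.0962, 0.008]
tcp_rot: [0.329, 3.122, -0.0]
contact_force: [-0.1, -0.1, -0.5]
opening: 0.0677
```

>>> play_rows --pt "0 0 0 0 0 0 1" --pt "0 0 0 0 0 0 1" --pt "0 0 0 0 0 0 1" --pt "0 0 0 0 0 0 1"

```text
t: 12.95
tool_pos: [0.5253, -0.0962, 0.0073]
tcp_rot: [0.329, 3.124, 0.0]
contact_force: [-0.7, -0.1, 3.5]
opening: 0.0493
```

```bash
python3 mv.py .434 -.328 .12 168
```

```text
t 12.95 pos [ 0.5253 -0.0962  0.0073] joints [-0.2027  0.4737  1.9242  0.0001  0.7431 -1.5638] F [-0.7427 -0.1283  3.5152] op 0.04931807964598815
yawx 167.98223239926958 tilt 0.030942765280000294
shift [ 0.041  -0.2457 -0.1127] turn [ 0.0001  0.0005 -0.0003]
```

>>> play_rows --pt "0 0 -0.02 0 0 0 1" --pt "0 0 -0.05 0 0 0 1" --pt "0 0 -0.08 0 0 0 1" --pt "0 0 -0.11 0 0 0 1" --pt "0 0 -0.113 0 0 0 1" --pt "0 0 -0.113 0 0 0 1" --pt "0.005 -0.03 -0.113 0 0 0 1" --pt "0.01 -0.06 -0.113 0 0 0 1" --pt "0.016 -0.095 -0.113 0 0 0 1" --pt "0.022 -0.13 -0.113 0 0 0 1"

```text
t: 13.78
tool_pos: [0.4747, -0.219, 0.1179]
tcp_rot: [-0.327, -3.121, -0.002]
contact_force: [0.6, -0.3, -0.2]
opening: 0.0496
```

>>> play_rows --pt "0.006 -0.035 0 0 0 0 1" --pt "0.012 -0.07 0 0 0 0 1" --pt "0.017 -0.1 0 0 0 0 1" --pt "0.019 -0.116 0 0 0 0 1" --pt "0.019 -0.116 0 0 0 0 1" --pt "0.019 -0.116 0 0 0 0 1" --pt "0.019 -0.116 0 0 0 0 1"

```text
t: 14.37
tool_pos: [0.4333, -0.327, 0.1186]
tcp_rot: [-0.329, -3.122, -0.003]
contact_force: [-0.4, 0.1, -0.4]
opening: 0.0492
```

```bash
python3 mv.py .434 -.328 .0145 168;python3 - <<'E'
from plant import cams
from h import *
d={n:cams.get_image(n) for n in ("top","scene")}
cv2.imwrite("pics/s7.png",d["scene"]["image"])
crop(d["scene"]["image"],190,50,350,170,5,"pics/s7c.png")
E
```

```text
t 14.3667 pos [ 0.4333 -0.327   0.1186] joints [-0.668   0.3503  1.7777  0.0008  1.0166 -2.0295] F [-0.382   0.1287 -0.4135] op 0.04924887741552189
yawx 167.98341950446857 tilt 0.17513386659986702
shift [-0.0011 -0.0011  0.1041] turn [ 0.0019 -0.0024 -0.0003]
```

View pics/s7c.png

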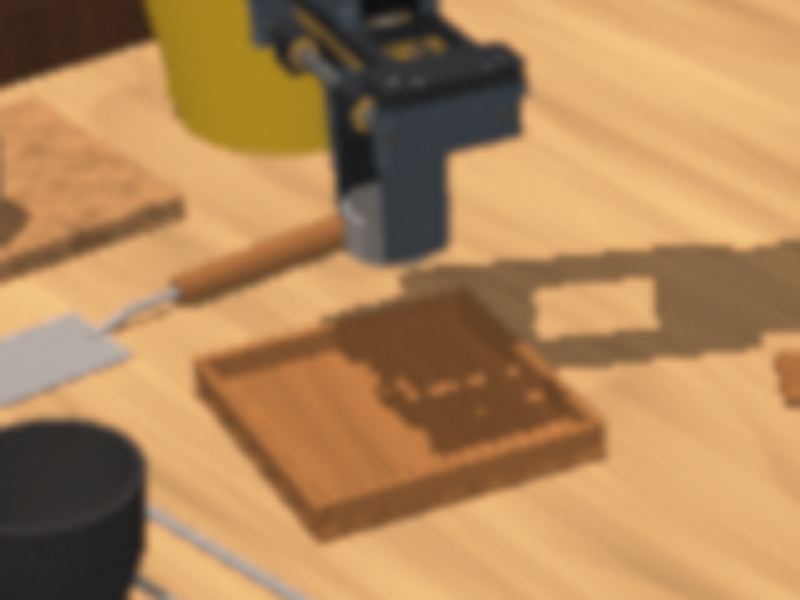

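The ring is held level over the tray. Lowering it to the floor, where the TCP should be at z of about 0.0145.

>>> play_rows --pt "-0.001 -0.001 0.03 0 0 0 1" --pt "-0.001 -0.001 0.06 0 0 0 1" --pt "-0.001 -0.001 0.08 0 0 0 1" --pt "-0.001 -0.001 0.092 0 0 0 1" --pt "-0.001 -0.001 0.1 0 0 0 1" --pt "-0.001 -0.001 0.104 0 0 0 1" --pt "-0.001 -0.001 0.104 0 0 0 1" --pt "-0.001 -0.001 0.104 0 0 0 1"

```text
t: 15.13
tool_pos: [0.4352, -0.3294, 0.0165]
tcp_rot: [0.328, 3.123, -0.001]
contact_force: [-0.1, -0.3, -0.4]
opening: 0.0496
```

```bash
python3 mv.py .434 -.328 .0145 168
```

```text
t 15.1333 pos [ 0.4352 -0.3294  0.0165] joints [-0.669   0.4744  1.8886  0.0002  0.7774 -2.0307] F [-0.1245 -0.2729 -0.4127] op 0.049610075582535586
yawx 168.01248773429452 tilt 0.06884736867374677
shift [0.0015 0.0011 0.002 ] turn [-0.0004  0.0011  0.0002]
```

>>> play_rows --pt "0 0 0.001 0 0 0 1" --pt "0 0 0.002 0 0 0 1" --pt "0 0 0.002 0 0 0 1" --pt "0 0 0.002 0 0 0 0.3" --pt "0 0 0.002 0 0 0 0.2" --pt "0 0 0.002 0 0 0 0.1" --pt "0 0 0.002 0 0 0 0.1" --pt "0 0 0.002 0 0 0 0.1" --pt "0 0 0.002 0 0 0 0.1" --pt "0 0 0.002 0 0 0 0.1"

```text
t: 15.97
tool_pos: [0.4345, -0.3294, 0.0139]
tcp_rot: [0.329, 3.124, 0.0]
contact_force: [0.3, 0.1, -0.3]
opening: 0.082
```

>>> play_rows --pt "0 0 -0.01 0 0 0 0.1" --pt "0 0 -0.04 0 0 0 0.1" --pt "0 0 -0.08 0 0 0 0.1" --pt "0 0 -0.12 0 0 0 0.1" --pt "0 0 -0.16 0 0 0 0.1" --pt "0.04 0 -0.18 0 0 0 0.1" --pt "0.08 0.03 -0.18 0 0 0 0.1" --pt "0.1 0.06 -0.18 0 0 0 0.1" --pt "0.1 0.06 -0.18 0 0 0 0.1"

```text
t: 16.72
tool_pos: [0.3445, -0.2447, 0.1945]
tcp_rot: [-0.329, -3.121, -0.006]
contact_force: [-1.0, -0.9, -0.6]
opening: 0.0826
```

```bash
python3 mv.py .434 -.328 .0145 168; python3 - <<'E'
from plant import cams
from h import *
d={n:cams.get_image(n) for n in ("top","scene")}
cv2.imwrite("pics/s8.png",d["scene"]["image"]);cv2.imwrite("pics/t8.png",d["top"]["image"])
crop(d["scene"]["image"],190,80,350,180,5,"pics/s8c.png")
E
```

```text
t 16.7167 pos [ 0.3445 -0.2447  0.1945] joints [-0.646   0.0961  1.9115  0.0015  1.1387 -2.0076] F [-1.043  -0.8693 -0.5532] op 0.08256707127253556
yawx 167.97794971352414 tilt 0.2827429962080017
shift [-0.1056 -0.0634  0.1794] turn [ 0.0033 -0.0037 -0.0004]
```

View pics/s8.png

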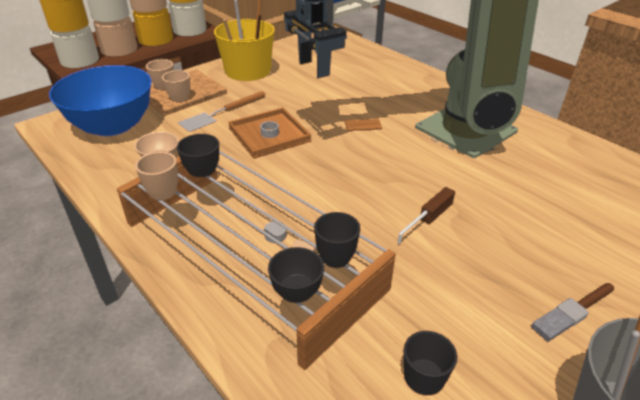

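View pics/s8c.png

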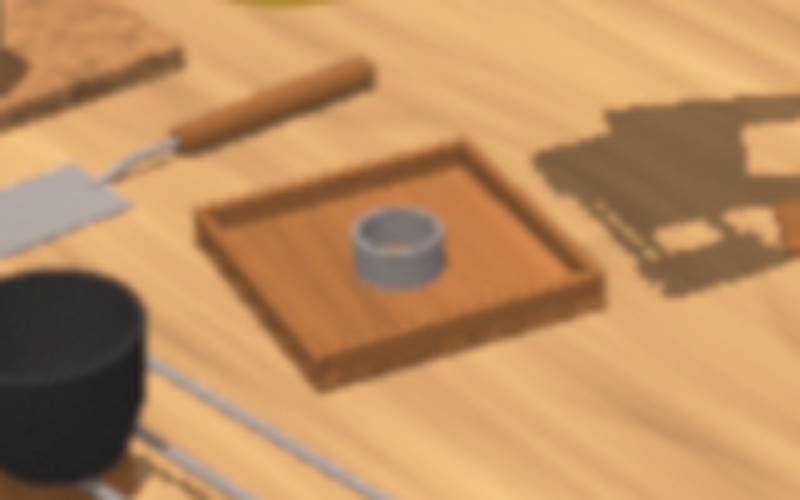

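View pics/t8.png

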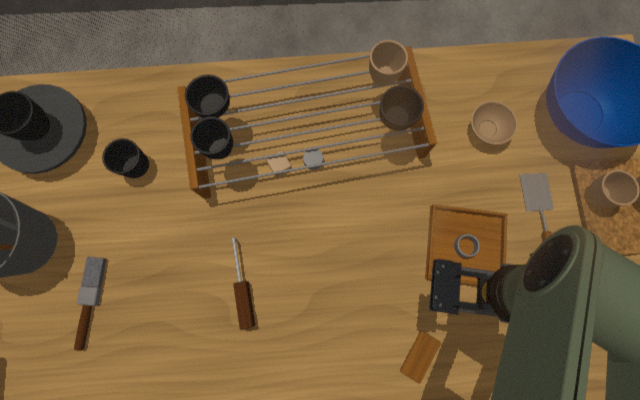

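The ring stands flat in the middle of the tray (top view (467,245)). The hook stands on the table (handle at (244,305)) and the gripper is clear of everything. I'll let the arm settle, then hand in.

>>> play_rows --pt "0 0 0 0 0 0 0.1" --pt "0 0 0 0 0 0 0.1" --pt "0 0 0 0 0 0 0.1" --pt "0 0 0 0 0 0 0.1" --pt "0 0 0 0 0 0 0.1"

```text
t: 17.23
tool_pos: [0.3496, -0.2504, 0.1936]
tcp_rot: [-0.329, -3.124, -0.001]
contact_force: [0.8, -0.1, -0.6]
opening: 0.0817
```

```bash
python3 -c "
from plant import workorder
print(workorder.close_job())"
```

```text
the job is handed in; nothing more can be done
None
```

I dragged the ring cutter out from under the rack with the hook and stood the hook on the table to the left. Then I picked the cutter up with the gripper and set it down in the middle of the tray. I handed the job in at about 17 s; it gives no verdict.

- **Dragging:** the tip went down inside the ring, and the ring ended about 110 mm in front of the rack with the tip still in it. The fingers did not touch the cutter until it was out.
- **Final pictures:** the cutter stands flat near the tray's centre, the hook stands on its underside, and the gripper is clear of everything. The tile and disc still lie under the rack.
- **Forces:** wrist force readings stayed below 4 N at the end of every move.
- **Disagreements:** the two camera views differed by no more than about 2.5 mm, and no check failed.

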